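# Slide the top glass plate onto the light box

### The job

The top one of the four bound glass plates in the three-sided tray is next to be copied, but its glass is cracked, so it must stay flat and never be lifted: with light pressure from above, slide it out through the tray's open end straight onto the light box, without shifting the three plates beneath it, and bring it flush against both strips of the guide, snug in their corner. Press gently, let go of it, and leave everything else on the bench as it is.

Things in the scene. Friction and masses are not known exactly. Their poses are not given: they have to be found in the camera images.
- plate_top: the plate to move, uppermost of four alike: glass bound in black tape, 90 x 120 x 5 mm, 0.1 to 0.19 kg. Origin at the centre of its underside, x across, y along its length and out of the tray's open end, z up. Fingertips pressed on it with 2 to 5 N drag it along; pressed with 8 N or more it carries the plate beneath along too. Touch down slowly: 50 N breaks it
- plate_second: the plate directly beneath the top plate, same size and axes; to be left where it lies
- plate_third: the third plate down, same size and axes; to be left where it lies
- plate_bottom: the lowest plate, on the tray's felt floor, same size and axes; to be left where it lies
- tray: fixed plywood tray holding the stack (20 mm high). Origin at the centre of its floor's upper face. Inside 96 mm wide in x; walls 6 mm thick, 23 mm high over the floor, 3 mm higher than the stack, at both sides and at the back (y = -63 mm), too close to the plates for a finger. Floor and side walls end at y = +60 mm, the open end, at the light box. Yaw within 0.04 rad of the box's
- lightbox: fixed light box, 260 mm (x) by 200 mm (y), its flat white top 30 mm above the origin, the centre of its underside. The tray stands at its -y side with a gap of 4 to 15 mm between stack and box. The top plate's underside starts 1.5 to 4 mm higher than the box's top, so the plate steps down as it crosses. x and y are the directions of the guide strips
- guide_corner (a point): inner corner of the dark L-shaped metal guide, at the level of the box's white top; axes as the box's. Strips 12 mm wide, 6 mm high: one runs from here 133 mm towards -y (inner face looks to -x), the other 125 mm towards -x (inner face looks to -y). With the plate home, its origin lies 45 mm to -x and 60 mm to -y of this point, its y parallel to the box's y
- loupe: black stand loupe, 38 mm diameter, 44 mm high, on the light box's top on the -x side; origin under its centre; leave alone
- weight: small brass weight with a knob, 38 mm diameter, 38 mm high, on the light box's top beyond the guide on the +x side; origin under its centre; leave alone
- brush_jar: white jar of brushes, 72 mm diameter, about 200 mm high with the brushes, on the bench to the left; origin under its centre; leave alone
- spray_bottle: white spray bottle with a green head, 68 mm diameter, 175 mm high, on the bench to the left; origin under its centre; leave alone
- bone_folder: flat bone folder, 160 x 22 x 6 mm, lying on the bench left of the light box; origin under its middle, x along it; leave alone
- spatula: wooden-handled spatula, 210 mm long, 12 mm thick, lying on the bench right of the tray; origin under it, x along it; leave alone
- press_weight: grey covered pressing weight, 70 x 110 x 45 mm with a small handle to 63 mm, on the bench to the right; origin under its centre; leave alone
Mind the look-alikes: they are no part of the job. Leave any blue or turquoise look-alike of the plate_top alone.

How it is judged:
By the outcome, as a careful person would: the job done as asked, in the order asked, and still so for the second after the job is handed in, with the robot touching nothing.
It also fails if it takes over 72 s, if anything falls off the work surface, if the arm or the gripper's body presses on something with over 40 N, if the wrist force passes 120 N, or if a joint passes its speed limit or range.

### The arm

A 6-joint arm with a two-finger parallel gripper is mounted at the origin on the work surface. World frame = base frame: x ahead of the robot, y to its left, z up, the work surface at z = 0. Lengths are in mm, angles in rad, forces in N, time in s.
With the tool pointing down it reaches from about 300 to 850 mm from the base axis. Payload 4.2 kg.
Tool frame: the origin (TCP) lies at the very end of the fingers, on their centre line; the grasp point (between the pads) lies 19 mm behind it; z points along the fingers, y is the direction in which the jaws open and shut (so a half turn about z gives the same grasp; the last joint's range is limited). The gripper opens to 91 mm and grips with 3 to 60 N. Pads are 32 mm wide; open, the fingers measure 118 mm over their backs; the gripper's body (76 mm by 178 mm) begins 60 mm behind the grasp point.
Start: joints at [-1.315, 0.32, 1.565, -0, 1.257, -0.02], TCP at [156.585, -553.285, 213.976] pointing down, gripper open.
Joint ranges: [-3.11, 3.11], [-0.84, 2.01], [0.21, 2.61], [-1.34, 4.49], [0.05, 2.63], [-2.56, 2.56]. Speed limits (rad/s): [2.57, 2.57, 3.14, 3.14, 3.14, 3.14].

### API

Orientations are given as a 3x3 rotation matrix whose columns are the frame's x, y, z axes.
In Python, from workcell import ctrl, vision, ticket, spotter gives the robot as it stands.
- The arm moves only by the tool drive_tool, never from a script. Its argument "series" is a list of rows, each a list of 3 entries, a list of its own where there are three numbers: the shift along the tool's x, y, z in mm, then the turn, a rotation vector about the tool's x, y, z in degrees, then the finger opening in mm, from 0 to 91.2. A call has 1 to 12 rows; each row is the pose to reach, as a shift and turn from the pose commanded when the call began, along the tool's axes at that moment; what a row does not reach only later rows make up. A row lasts 1/8 s, in which the tool goes at most 62.5 mm and 10.7 degrees, less where a joint would pass 70% of its speed; a pose out of reach is approached as far as the arm can. A call with a gripper value outside its range is refused whole. The fingers move at their own pace and stop on an object; the grip force is fixed at half the most. Time passes only in rows, so rows that repeat a pose let the fingers close. It gives the time, the measured TCP pose, the force and the opening at its end, in the units of the state.
- ctrl.state(): the state, without advancing time (a new reading comes with each control period).
- vision.camera(name): name is "scene" or "top" or "wrist"; returns the picture (480x640x3 uint8, red, green, blue); there is no depth.
- vision.camera_model(name): a dict with "K" (3x3 intrinsics, pixels), "R" (3x3) and "t" (3): a world point X has camera coordinates R X + t. Camera axes: x right, y down, z forward; pixel columns grow to the right and rows downward; lengths in mm; the calibration is good to about 2 mm. A picture is of the moment at which its call begins: read the wrist's pose just before it. camera_model takes no time and is no camera call; for the wrist camera it gives the pose at the moment of the call.
- ticket.hand_in(): hands the job in, once; it reports no verdict.
Trained networks look in the newest picture that a camera, given by its name, has taken for a name from the list of things; names that differ only in an ending like _2 or _b are one class to them, and where a whole thing is asked for, a point or a joint stands for the part that bears it (a point fixed in the world has none). Each returns a list of dicts, best first, with "score" (0 to 1); they miss things now and then, are a little off and sometimes report something else, mostly with a low value. They report only what shows in the picture. A call takes as long as a camera call. They do not tell look-alikes from the thing itself.
- spotter.masks_of(camera, thing): "mask" (480x640 bool, what is visible of it) and "location" ([column, row] in pixels, amid what is visible of it).
The state is a dict: "time_s": time; "joints": joint angles; "qvel": joint speeds; "tau": joint torques, N m; "tool_pos": TCP position; "tcp_rot": TCP orientation; "contact_force": force on the tool from outside, world axes, zero at the start; "moment": the same for the moment, N m; "finger_gap": finger opening in mm.
Only numpy, scipy, OpenCV 4.12 (cv2) and the standard library are available. Lean on these libraries where they do the work, as an engineer would, in place of code of your own. Each camera call takes 0.05 s, during which the arm holds its last target. There are 200 camera calls.

## Working session

There is one attempt and no reset: what is moved stays moved. The work goes in short steps, Python scripts to look and compute and a tool call to move; the robot and the scene stay as the last step left them, time stands still between calls to the robot, and variables do not carry over. Pictures are saved under pics/ and viewed, about 8 in all and at most 12, crops included, and the job is handed in when it is done.

Besides the shell and the picture viewer there is one more tool, called after ">>>" by a JSON object that holds its "fn" and its "kwargs", one argument or row to a line. drive_tool: Moves the arm, as the interface text tells. Its arguments: {"type":"object","properties":{"series":{"type":"array","items":{"type":"array"}}},"required":["series"]}

```bash
mkdir -p pics; ls
python3 - <<'E'
from workcell import ctrl, vision, spotter
import cv2,numpy as np
s=ctrl.state(); print({k:np.round(s[k],3).tolist() for k in s})
for c in ("scene","top"):
    im=vision.camera(c); cv2.imwrite(f"pics/{c}0.png",im[:,:,::-1])
    m=vision.camera_model(c); print(c,np.round(m["K"],1).tolist(),np.round(m["R"],4).tolist(),np.round(m["t"],1).tolist())
    for t in ("plate_top","lightbox","tray","loupe","weight","guide_corner"):
        for d in spotter.masks_of(c,t)[:3]: print(c,t,round(d["score"],2),np.round(d["location"]),d["mask"].sum())
E
```

```text
pics
{'time_s': 0.0, 'joints': [-1.315, 0.32, 1.566, -0.0, 1.257, -0.02], 'qvel': [-0.0, 0.0, 0.001, 0.001, 0.002, -0.002], 'tau': [-0.002, -41.246, -23.198, 0.072, 0.046, -0.0], 'tool_pos': [156.449, -552.791, 213.114], 'tcp_rot': [[0.962, 0.272, -0.0], [0.272, -0.962, 0.002], [-0.0, -0.002, -1.0]], 'contact_force': [0.186, -0.943, 0.21], 'moment': [0.027, 0.004, 0.009], 'finger_gap': 91.376}
scene [[600.1, 0.0, 302.5], [0.0, 600.1, 247.6], [0.0, 0.0, 1.0]] [[-0.3968, 0.9177, 0.0188], [0.4836, 0.2265, -0.8455], [-0.7801, -0.3264, -0.5337]] [208.9, -212.7, 1742.4]
scene plate_top 0.97 [259. 206.] 799
scene plate_top 0.87 [183. 293.] 1590
scene plate_top 0.55 [263. 240.] 1123
scene lightbox 0.89 [320. 267.] 6918
scene tray 0.58 [247. 252.] 1274
scene tray 0.58 [189. 231.] 287
scene loupe 0.75 [344. 230.] 330
scene weight 0.86 [329. 288.] 362
scene guide_corner 0.66 [324. 268.] 7023
top [[456.3, 0.0, 317.6], [0.0, 456.3, 245.1], [0.0, 0.0, 1.0]] [[0.01, -0.9998, -0.0163], [-0.9938, -0.0081, -0.111], [0.1109, 0.0173, -0.9937]] [20.6, 522.5, 1093.2]
top plate_top 0.91 [413. 325.] 1819
top plate_top 0.63 [375. 250.] 1814
top plate_top 0.56 [398. 171.] 1611
top lightbox 0.8 [305. 246.] 8013
top tray 0.56 [386. 272.] 741
top loupe 0.74 [306. 286.] 195
top loupe 0.47 [504. 226.] 1519
top weight 0.6 [282. 198.] 201
top guide_corner 0.78 [304. 245.] 8046
top guide_corner 0.16 [380. 273.] 832
```

Run:
```python
import cv2
a=cv2.imread("pics/top0.png")
c=a[140:350,210:480]; cv2.imwrite("pics/topcrop.png",cv2.resize(c,None,fx=2.9,fy=2.85,interpolation=cv2.INTER_CUBIC))
```

```text
(no output)
```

View pics/top0.png

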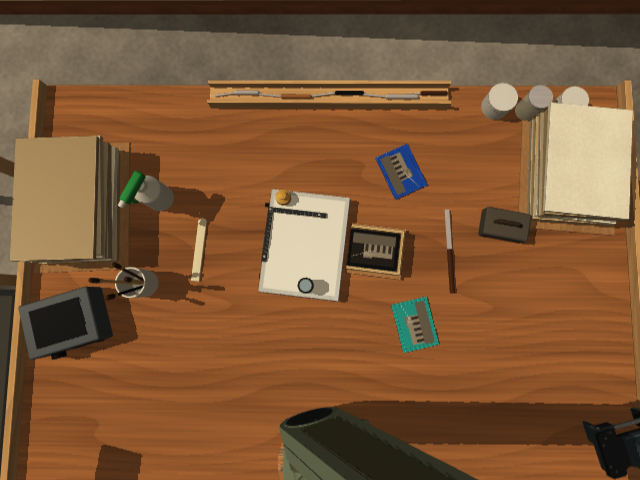

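View pics/topcrop.png

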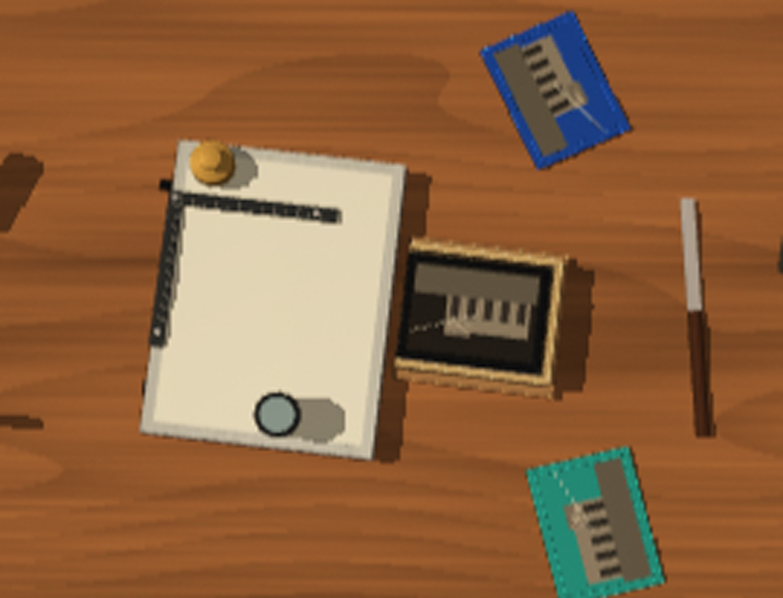

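The plate to move is the black-bound one in the tray at pixel (375,250). The blue one at (400,171) and the turquoise one at (415,324) lie loose on the bench, so they are look-alikes, and the crop confirms this. The light box is at (305,246), with the guide corner at its upper left near (271,209), which is world +x/+y.

```bash
cat > h.py <<'E'
import numpy as np, cv2
from workcell import ctrl, vision, spotter
def ray(cam,px,z,m=None):
    m=m or vision.camera_model(cam); K,R,t=[np.array(m[k],float) for k in("K","R","t")]
    px=np.atleast_2d(np.array(px,float)); d=(R.T@np.linalg.inv(K)@np.c_[px,np.ones(len(px))].T).T
    c=-R.T@t; return c+d*((z-c[2])/d[:,2])[:,None]
def proj(X,m):
    K,R,t=[np.array(m[k],float) for k in("K","R","t")]
    p=(K@(R@np.atleast_2d(X).T+t[:,None])).T; return p[:,:2]/p[:,2:]
E
python3 - <<'E'
from h import *
for n,p in dict(corner=[210+178/2.9,140+205/2.85],pl=[210+475/2.9,140+313/2.85],tl=[210+180/2.9,140+143/2.85],tr=[210+405/2.9,140+167/2.85],br=[210+373/2.9,140+458/2.85],bl=[210+142/2.9,140+432/2.85]).items(): print(n,np.round(ray("top",p,30),1))
m=vision.camera_model("wrist"); s=ctrl.state(); R=np.array(s["tcp_rot"])
c=-np.array(m["R"]).T@m["t"]; print("cam in tool",R.T@(c-s["tool_pos"]),"axes in tool\n",np.round(R.T@np.array(m["R"]).T,3),m["K"])
E
```

```text
corner [[604.1 140.9  30. ]]
pl [[ 511.7 -112.5   30. ]]
tl [[659.2 140.3  30. ]]
tr [[639.1 -53.2  30. ]]
br [[387.1 -27.   30. ]]
bl [[407.2 167.   30. ]]
cam in tool [  66.10196751   -0.29256479 -171.78428775] axes in tool
 [[-0.    -0.972 -0.235]
 [ 1.    -0.     0.   ]
 [-0.    -0.235  0.972]] [[411.57096544   0.         316.32310079]
 [  0.         411.57096544 244.77071731]
 [  0.           0.           1.        ]]
```

>>> {"fn": "drive_tool", "kwargs": {
  "series": [
    [[516,-450,29],[0,0,-68],30],
    [[516,-450,29],[0,0,-68],30],
    [[516,-450,29],[0,0,-68],30],
    [[516,-450,29],[0,0,-68],30],
    [[516,-450,29],[0,0,-68],30],
    [[516,-450,29],[0,0,-68],30],
    [[516,-450,29],[0,0,-68],30],
    [[516,-450,29],[0,0,-68],30],
    [[516,-450,29],[0,0,-68],30],
    [[516,-450,29],[0,0,-68],30],
    [[516,-450,29],[0,0,-68],30],
    [[516,-450,29],[0,0,-68],30]
  ]
}}

```text
time_s: 2.2
tool_pos: [532.3, 23.4, 184.5]
tcp_rot: [[0.103, 0.995, 0.001], [0.995, -0.103, 0.001], [0.001, 0.0, -1.0]]
contact_force: [-0.8, -0.7, -0.6]
finger_gap: 30.0
```

>>> {"fn": "drive_tool", "kwargs": {
  "series": [
    [[0,0,0],[0,0,0],30],
    [[0,0,0],[0,0,0],30],
    [[0,0,0],[0,0,0],30]
  ]
}}

```text
time_s: 2.58
tool_pos: [530.1, 19.1, 185.2]
tcp_rot: [[0.11, 0.994, 0.0], [0.994, -0.11, -0.0], [-0.0, 0.0, -1.0]]
contact_force: [-0.4, -0.7, 0.4]
finger_gap: 29.9
```

Run:
```python
from h import *
s=ctrl.state(); m=vision.camera_model("wrist"); im=vision.camera("wrist"); cv2.imwrite("pics/w1.png",im[:,:,::-1])
import pickle; pickle.dump(m,open("w1.pkl","wb"))
print(s["time_s"],np.round(s["tool_pos"],1),np.round(s["tcp_rot"],4).tolist(),s["contact_force"],s["finger_gap"])
for t in ("plate_top","tray"):
    for d in spotter.masks_of("wrist",t)[:2]: print(t,d["score"],d["location"],cv2.minAreaRect(np.argwhere(d["mask"])[:,::-1].astype(np.float32)))
```

```text
2.575 [530.1  19.1 185.2] [[0.1098, 0.994, 0.0003], [0.994, -0.1098, -0.0002], [-0.0002, 0.0003, -1.0]] [-0.43544218 -0.71243564  0.36283871] 29.945704980126596
plate_top 0.71 [319.0, 362.5] ((316.0, 363.0), (36.0, 84.0), 90.0)
plate_top 0.62 [562.1, 370.5] ((561.198486328125, 378.5271301269531), (60.54704666137695, 47.55271530151367), 62.241458892822266)
tray 0.89 [314.1, 302.5] ((317.0, 302.5), (7.0, 66.0), 90.0)
```

View pics/w1.png

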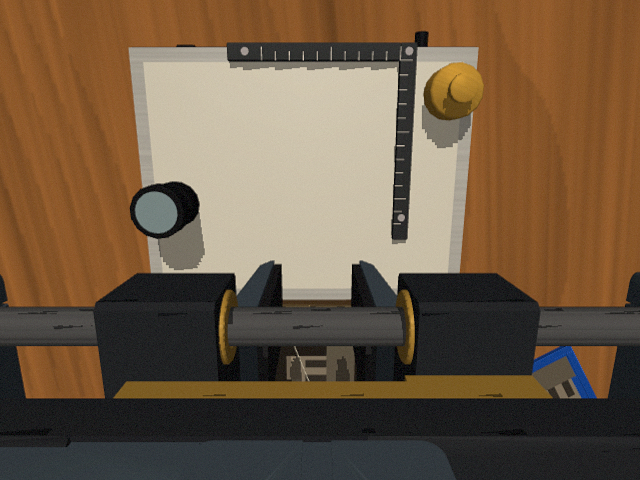

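Wrist view: the light box is axis-aligned. The guide corner is near (398,62) and the strip along +x runs down to (392,240). The loupe is at (165,210) and the weight at (453,90). The gripper hides the tray, so I'll move back along -y to see the plate.

>>> {"fn": "drive_tool", "kwargs": {
  "series": [
    [[-60,0,0],[0,0,0],30],
    [[-110,0,0],[0,0,0],30],
    [[-150,0,0],[0,0,0],30],
    [[-150,0,0],[0,0,0],30],
    [[-150,0,0],[0,0,0],30]
  ]
}}

```text
time_s: 3.35
tool_pos: [514.2, -128.6, 185.0]
tcp_rot: [[0.109, 0.994, 0.0], [0.994, -0.109, 0.001], [0.001, -0.0, -1.0]]
contact_force: [0.6, 1.3, -0.8]
finger_gap: 29.8
```

Run:
```python
from h import *
s=ctrl.state(); m=vision.camera_model("wrist"); im=vision.camera("wrist"); cv2.imwrite("pics/w2.png",im[:,:,::-1])
import pickle; pickle.dump(m,open("w2.pkl","wb"))
print(s["time_s"],np.round(s["tool_pos"],1),s["contact_force"])
```

```text
3.35 [ 514.2 -128.6  185. ] [ 0.60872596  1.28424292 -0.76649857]
```

View pics/w2.png

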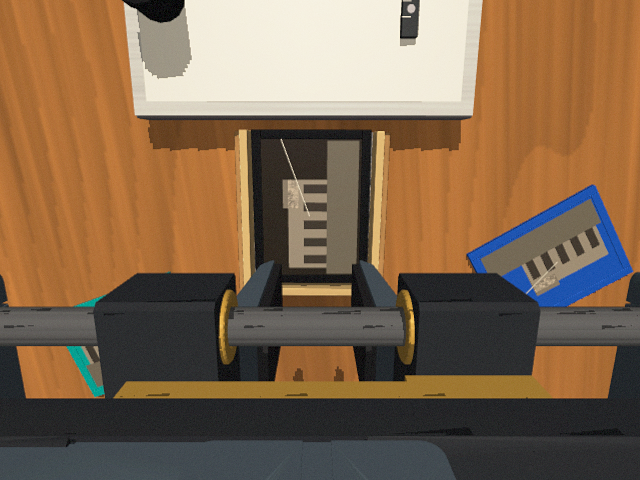

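Black plate in the tray: front edge at row ~131, back edge ~282, left edge column ~251, right edge ~371. There is a crack line in the glass. Next I'll turn these into positions.

Run:
```python
from h import *
import pickle
th=-0.1085; B=np.array([[np.cos(th),-np.sin(th)],[np.sin(th),np.cos(th)]]) # box x,y axes as cols
w1=pickle.load(open("w1.pkl","rb"));w2=pickle.load(open("w2.pkl","rb"))
a=cv2.imread("pics/w1.png",0).astype(float); b=cv2.imread("pics/w2.png",0).astype(float)
def edges(img,pts,axis,lo,hi,n=3):
    for p in pts:
        l=img[p,lo:hi] if axis==1 else img[lo:hi,p]
        g=np.diff(l); i=np.argsort(-abs(g))[:5]; print(p,sorted((int(lo+k),int(g[k])) for k in i))
print("strip x inner");edges(a,[80,110,140,170,200,230],1,380,420)
print("strip y inner");edges(a,[250,290,330,370],0,38,80)
print("plate L");edges(b,[150,180,210,240],1,235,270)
print("plate R");edges(b,[150,180,210,240],1,355,392)
print("front");edges(b,[270,300,345],0,95,145)
print("back");edges(b,[290,310,330],0,265,300)
```

```text
strip x inner
80 [(396, -9), (397, -165), (399, 31), (414, 58), (415, 99)]
110 [(395, -84), (396, -98), (412, 31), (413, 94), (414, 35)]
140 [(394, -50), (395, -143), (396, 32), (411, 60), (412, 95)]
170 [(393, -96), (394, -90), (395, 37), (410, 88), (411, 40)]
200 [(392, -161), (394, 10), (407, 15), (408, 76), (409, 69)]
230 [(390, -88), (391, -100), (392, 36), (406, 59), (407, 108)]
strip y inner
250 [(41, -30), (59, -19), (60, 40), (61, 58), (69, 72)]
290 [(41, -28), (59, -22), (60, 46), (61, 61), (68, 69)]
330 [(46, 21), (50, 18), (59, -49), (61, 59), (67, 67)]
370 [(41, -30), (59, -21), (60, 46), (61, 58), (66, 63)]
plate L
150 [(239, 53), (246, -94), (250, -27), (251, -31), (260, 28)]
180 [(240, 39), (247, -110), (251, -21), (252, -36), (261, 18)]
210 [(241, 35), (248, -118), (252, -21), (253, -44), (257, -18)]
240 [(238, 19), (242, 37), (248, -24), (249, -99), (254, -43)]
plate R
150 [(358, -51), (370, 62), (375, 57), (376, 57), (383, -58)]
180 [(357, -34), (358, -37), (369, 39), (374, 80), (382, -31)]
210 [(357, -50), (368, 56), (373, 85), (380, -62), (385, -35)]
240 [(356, -70), (367, 29), (371, 43), (372, 68), (379, -57)]
front
270 [(100, -36), (114, -91), (115, -75), (128, -21), (138, 30)]
300 [(100, -37), (114, -91), (115, -72), (137, -28), (138, 43)]
345 [(100, -34), (114, -88), (115, -74), (139, 31), (140, 34)]
back
290 [(267, -54), (284, 61), (287, 52), (294, -74), (295, -39)]
310 [(267, -60), (282, 43), (284, 56), (294, -73), (295, -54)]
330 [(273, -37), (282, 49), (285, 57), (294, -74), (295, -48)]
```

Run:
```python
from h import *
import pickle
w1=pickle.load(open("w1.pkl","rb"));w2=pickle.load(open("w2.pkl","rb"))
P=lambda m,px,z: ray(None,px,z,m)[:,:2]
sx=P(w1,[[397.6,80],[390.9,230]],30); sx2=P(w1,[[399.5,80],[392.6,230]],36)
sy=P(w1,[[250,61.6],[370,61.6]],30); 
d=sx[0]-sx[1]; th=-np.arctan2(d[0],d[1]); e=sy[1]-sy[0]; print("yaw box",th,np.arctan2(e[1],e[0]))
print("boxedge",np.diff(P(w2,[[150,115],[460,115]],30),axis=0))
B=lambda th:np.array([[np.cos(th),-np.sin(th)],[np.sin(th),np.cos(th)]])
b=B(th); C=P(w1,[[398.4,61.6]],30)[0]; print("corner",C, "check x",(sx-C)@b[:,0],(sx2-C)@b[:,0],"y",(sy-C)@b[:,1])
L=P(w2,[[251.2,150],[254.6,240]],38);R=P(w2,[[370.5,150],[367.5,240]],38)
for q in(L,R): v=q[0]-q[1]; print("plate yaw",-np.arctan2(v[0],v[1]))
print("L,R box",(L-C)@b,(R-C)@b)
print("front top",(P(w2,[[270,128.5],[345,129]],38)-C)@b,"back",(P(w2,[[290,283.5],[330,282.5]],38)-C)@b,"box edge",(P(w2,[[270,115],[345,115]],30)-C)@b)
print("plate centre world", P(w2,[[310.9,195]],38))
# top-cam check of corner
t=vision.camera_model("top"); print("corner in top px",proj(np.r_[C,30],t))
```

```text
yaw box -0.11121744982955982 -0.11008117777587606
boxedge [[233.89170597 -25.57805503]]
corner [604.3968557  137.61626259] check x [0.01613677 0.01613677] [0.29557452 0.25810454] y [-0.12443615 -0.02381409]
plate yaw -0.10728261371814489
plate yaw -0.11220300707797469
L,R box [[-109.15599061 -212.13275567]
 [-108.88175899 -281.82567099]] [[ -19.10817445 -211.92385892]
 [ -19.17685476 -281.61061919]]
front top [[ -94.58775644 -196.46991582]
 [ -38.63920507 -196.70034601]] back [[ -81.21472701 -318.14358148]
 [ -48.61115375 -317.20638177]] box edge [[ -95.22058849 -186.29643192]
 [ -38.29690735 -186.16597626]]
plate centre world [[513.37369233 -99.72693006]]
corner in top px [[272.69297995 211.83979993]]
```

>>> {"fn": "drive_tool", "kwargs": {
  "series": [
    [[19,-4,40],[0,0,-0.1],30],
    [[19,-4,80],[0,0,-0.1],30],
    [[19,-4,110],[0,0,-0.1],30],
    [[19,-4,130],[0,0,-0.1],30],
    [[19,-4,137],[0,0,-0.1],30],
    [[19,-4,137],[0,0,-0.1],30],
    [[19,-4,137],[0,0,-0.1],30],
    [[19,-4,137],[0,0,-0.1],30]
  ]
}}

```text
time_s: 4.4
tool_pos: [513.0, -109.7, 48.8]
tcp_rot: [[0.106, 0.994, 0.002], [0.994, -0.106, -0.0], [-0.0, 0.002, -1.0]]
contact_force: [0.3, -0.3, 0.2]
finger_gap: 30.3
```

```bash
cat > st.py <<'E'
from h import *
f=[];p=[]
import sys
for i in range(int(sys.argv[1])):
    vision.camera("wrist"); s=ctrl.state(); f.append(s["contact_force"]);p.append(s["tool_pos"])
print(round(s["time_s"],2),"F",np.mean(f,0).round(2),"sd",np.std(f,0).round(2),"P",np.mean(p,0).round(2),"sd",np.std(p,0).round(2),"M",np.round(s["moment"],3))
E
python3 st.py 6
```

```text
4.7 F [-0.24  0.11  0.27] sd [0.41 0.39 0.52] P [ 512.63 -109.7    48.36] sd [0.14 0.02 0.19] M [-0.034 -0.137 -0.006]
```

>>> {"fn": "drive_tool", "kwargs": {
  "series": [
    [[0,0,1],[0,0,0],30],
    [[0,0,2],[0,0,0],30],
    [[0,0,3],[0,0,0],30],
    [[0,0,4],[0,0,0],30],
    [[0,0,5],[0,0,0],30],
    [[0,0,6],[0,0,0],30],
    [[0,0,7],[0,0,0],30],
    [[0,0,7],[0,0,0],30]
  ]
}}

```text
time_s: 5.7
tool_pos: [512.4, -109.6, 40.8]
tcp_rot: [[0.106, 0.994, -0.0], [0.994, -0.106, -0.0], [-0.0, -0.0, -1.0]]
contact_force: [0.5, 0.5, -0.2]
finger_gap: 30.0
```

>>> {"fn": "drive_tool", "kwargs": {
  "series": [
    [[0,0,0.4],[0,0,0],30],
    [[0,0,0.8],[0,0,0],30],
    [[0,0,0.8],[0,0,0],30]
  ]
}}

```text
time_s: 6.08
tool_pos: [512.4, -109.6, 40.1]
tcp_rot: [[0.106, 0.994, -0.0], [0.994, -0.106, -0.0], [-0.0, -0.0, -1.0]]
contact_force: [-0.2, 0.1, -0.4]
finger_gap: 29.6
```

>>> {"fn": "drive_tool", "kwargs": {
  "series": [
    [[0,0,0.4],[0,0,0],30],
    [[0,0,0.8],[0,0,0],30],
    [[0,0,0.8],[0,0,0],30]
  ]
}}

```text
time_s: 6.45
tool_pos: [512.4, -109.6, 39.3]
tcp_rot: [[0.106, 0.994, -0.0], [0.994, -0.106, -0.0], [-0.0, -0.0, -1.0]]
contact_force: [0.3, -0.0, -0.2]
finger_gap: 30.2
```

>>> {"fn": "drive_tool", "kwargs": {
  "series": [
    [[0,0,0.3],[0,0,0.25],30],
    [[0,0,0.5],[0,0,0.25],30],
    [[0,0,0.5],[0,0,0.25],30]
  ]
}}

```text
time_s: 6.82
tool_pos: [512.4, -109.6, 38.8]
tcp_rot: [[0.111, 0.994, 0.0], [0.994, -0.111, -0.0], [-0.0, 0.0, -1.0]]
contact_force: [1.0, 0.5, -0.4]
finger_gap: 29.8
```

>>> {"fn": "drive_tool", "kwargs": {
  "series": [
    [[0,0,0.3],[0,0,0],30],
    [[0,0,0.5],[0,0,0],30],
    [[0,0,0.5],[0,0,0],30]
  ]
}}

```text
time_s: 7.2
tool_pos: [512.4, -109.6, 38.8]
tcp_rot: [[0.111, 0.994, 0.0], [0.994, -0.111, -0.0], [-0.0, 0.0, -1.0]]
contact_force: [-1.3, 0.3, 4.7]
finger_gap: 29.8
```

>>> {"fn": "drive_tool", "kwargs": {
  "series": [
    [[0,0,0.3],[0,0,0],30],
    [[0,0,0.5],[0,0,0],30],
    [[0,0,0.5],[0,0,0],30]
  ]
}}

```text
time_s: 7.58
tool_pos: [512.5, -109.6, 38.8]
tcp_rot: [[0.111, 0.994, 0.0], [0.994, -0.111, -0.0], [-0.0, 0.0, -1.0]]
contact_force: [-2.2, 0.9, 8.3]
finger_gap: 29.9
```

>>> {"fn": "drive_tool", "kwargs": {
  "series": [
    [[0,0,-0.55],[0,0,0],30],
    [[0,0,-0.55],[0,0,0],30],
    [[0,0,-0.55],[0,0,0],30]
  ]
}}

```text
time_s: 7.95
tool_pos: [512.4, -109.6, 38.8]
tcp_rot: [[0.111, 0.994, 0.0], [0.994, -0.111, -0.0], [-0.0, 0.0, -1.0]]
contact_force: [-2.1, 0.3, 6.3]
finger_gap: 30.2
```

```bash
python3 st.py 5
```

```text
8.2 F [-1.76  0.33  6.02] sd [0.52 0.54 0.35] P [ 512.44 -109.6    38.82] sd [0.02 0.01 0.01] M [0.048 0.243 0.032]
```

>>> {"fn": "drive_tool", "kwargs": {
  "series": [
    [[0,0,-0.4],[0,0,0],30],
    [[0,0,-0.4],[0,0,0],30]
  ]
}}

```text
time_s: 8.45
tool_pos: [512.5, -109.6, 38.8]
tcp_rot: [[0.111, 0.994, 0.0], [0.994, -0.111, -0.0], [-0.0, 0.0, -1.0]]
contact_force: [-1.6, 0.8, 4.0]
finger_gap: 30.1
```

```bash
python3 st.py 5
```

```text
8.7 F [-0.79  0.38  4.1 ] sd [0.5  0.3  0.54] P [ 512.44 -109.59   38.83] sd [0.01 0.01 0.  ] M [0.024 0.105 0.008]
```

About 4 N of pressure. Start sliding.

>>> {"fn": "drive_tool", "kwargs": {
  "series": [
    [[1,0,0],[0,0,0],30],
    [[3,0,0],[0,0,0],30],
    [[6,0,0],[0,0,0],30],
    [[9,0,0],[0,0,0],30],
    [[12,0,0],[0,0,0],30],
    [[15,0,0],[0,0,0],30]
  ]
}}

```text
time_s: 9.45
tool_pos: [514.2, -94.5, 38.8]
tcp_rot: [[0.11, 0.994, 0.0], [0.994, -0.11, -0.0], [-0.0, 0.0, -1.0]]
contact_force: [0.3, -1.3, 2.9]
finger_gap: 29.9
```

```bash
python3 st.py 3
python3 - <<'E'
from h import *
im=vision.camera("top"); cv2.imwrite("pics/t1.png",im[:,:,::-1]); w=vision.camera("wrist"); cv2.imwrite("pics/w3.png",w[:,:,::-1])
a=cv2.resize(im[140:350,210:480],None,fx=1.8,fy=1.8,interpolation=3)[:,:,::-1]
b=w[0:300,180:480,::-1]; b=cv2.resize(b,(378,378)); c=np.zeros((378,486+378,3),np.uint8); c[:,:486]=a[:378]; c[:,486:]=b
cv2.imwrite("pics/c3.png",cv2.resize(c,(800,350)))
E
```

```text
9.6 F [0.64 0.01 3.29] sd [1.2  0.17 0.21] P [514.19 -94.15  38.82] sd [0.01 0.01 0.01] M [ 0.096 -0.122  0.042]
```

View pics/c3.png

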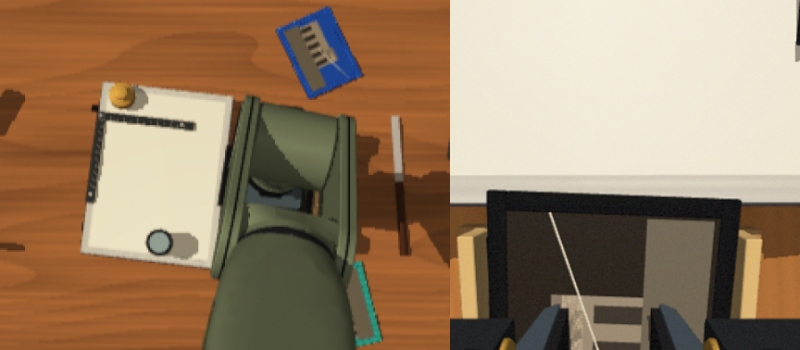

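The plate is sliding but has turned about 2° clockwise in the tray's play. I'll correct the yaw while sliding on and measure it from the wrist image.

```bash
cat > yaw.py <<'E'
from h import *
import sys
# front edge of plate: first dark pixel from above per column, plate-top z given
z=float(sys.argv[1]); b=np.array([[np.cos(-.1107),-np.sin(-.1107)],[np.sin(-.1107),np.cos(-.1107)]]); C=np.array([604.4,137.6])
m=vision.camera_model("wrist"); im=vision.camera("wrist"); g=cv2.cvtColor(im,cv2.COLOR_RGB2GRAY).astype(float)
r0=int(sys.argv[2]) if len(sys.argv)>2 else 0
P=[]
for c in range(225,375):
    k=np.where(g[r0:300,c]<70)[0]
    if len(k): 
        k=k[0]+r0; 
        if k>r0: P.append([c,k-1+(g[k-1,c]-70)/(g[k-1,c]-g[k,c])])
q=(ray(None,P,z,m)[:,:2]-C)@b
def side(row,cs,sgn):
    return None
ok=np.ones(len(q),bool)
for _ in range(6):
    f=np.polyfit(q[ok,0],q[ok,1],1); ok=abs(q[:,1]-np.polyval(f,q[:,0]))<0.6
print("n",ok.sum(),"front yaw rel box deg",np.degrees(np.arctan(f[0])).round(2),"front y",np.polyval(f,q[ok,0].mean()).round(2),"x range",q[ok,0].min().round(1),q[ok,0].max().round(1))
s=ctrl.state(); t=(np.array(s["tool_pos"])[:2]-C)@b; print(round(s["time_s"],2),"tool in box",t.round(2),"z",np.round(s["tool_pos"][2],2),"F",np.round(s["contact_force"],1))
E
python3 yaw.py 38.8
```

```text
n 150 front yaw rel box deg -2.14 front y -182.56 x range -101.2 -40.1
9.75 tool in box [ -64.06 -240.38] z 38.84 F [0.4 2.7 3.8]
```

>>> {"fn": "drive_tool", "kwargs": {
  "series": [
    [[1,0,0],[0,0,-0.4],30],
    [[3,0,0],[0,0,-0.8],30],
    [[6,0,0],[0,0,-1.2],30],
    [[9,0,0],[0,0,-1.6],30],
    [[12,0,0],[0,0,-2.0],30],
    [[15,0,0],[0,0,-2.4],30],
    [[15,0,0],[0,0,-2.4],30]
  ]
}}

```text
time_s: 10.62
tool_pos: [515.8, -79.3, 38.8]
tcp_rot: [[0.069, 0.998, 0.0], [0.998, -0.069, 0.0], [0.0, 0.0, -1.0]]
contact_force: [0.4, -0.5, 4.7]
finger_gap: 29.9
```

```bash
python3 yaw.py 38.8;python3 st.py 3
```

```text
n 150 front yaw rel box deg -0.11 front y -168.06 x range -103.7 -42.5
10.68 tool in box [ -64.09 -225.34] z 38.82 F [-0.7  0.7  3.5]
10.82 F [-0.1   1.5   4.55] sd [0.41 0.28 0.29] P [515.81 -79.31  38.83] sd [0.01 0.01 0.01] M [ 0.338 -0.131  0.027]
```

>>> {"fn": "drive_tool", "kwargs": {
  "series": [
    [[1,0,0],[0,0,0],30],
    [[3,0.1,0],[0,0,0],30],
    [[6,0.2,0],[0,0,0],30],
    [[9,0.4,0],[0,0,0],30],
    [[12,0.5,0],[0,0,0],30],
    [[15,0.6,0],[0,0,0],30],
    [[18,0.7,0],[0,0,0],30],
    [[20,0.8,0],[0,0,0],30],
    [[20,0.8,0],[0,0,0],30]
  ]
}}

```text
time_s: 11.95
tool_pos: [518.0, -59.5, 38.8]
tcp_rot: [[0.069, 0.998, 0.0], [0.998, -0.069, 0.0], [0.0, 0.0, -1.0]]
contact_force: [0.6, -0.4, 5.4]
finger_gap: 30.0
```

```bash
python3 yaw.py 38.8;python3 st.py 3
```

```text
n 150 front yaw rel box deg -0.1 front y -148.15 x range -103.7 -42.5
12.0 tool in box [ -64.13 -205.45] z 38.82 F [ 0.4 -0.8  4.7]
12.15 F [-0.41 -0.86  4.66] sd [0.37 0.36 0.2 ] P [517.96 -59.5   38.81] sd [0.01 0.01 0.  ] M [-0.164 -0.048  0.054]
```

>>> {"fn": "drive_tool", "kwargs": {
  "series": [
    [[3,0.1,-0.15],[0,0,0],30],
    [[6,0.2,-0.15],[0,0,0],30],
    [[9,0.4,-0.15],[0,0,0],30],
    [[12,0.5,-0.15],[0,0,0],30],
    [[12,0.5,-0.15],[0,0,0],30]
  ]
}}

```text
time_s: 12.78
tool_pos: [519.2, -47.4, 38.8]
tcp_rot: [[0.069, 0.998, -0.0], [0.998, -0.069, 0.001], [0.001, -0.0, -1.0]]
contact_force: [-0.1, 1.0, 2.8]
finger_gap: 30.0
```

>>> {"fn": "drive_tool", "kwargs": {
  "series": [
    [[3,0.1,0],[0,0,0],30],
    [[6,0.2,0],[0,0,0],30],
    [[9,0.4,0],[0,0,0],30],
    [[12,0.5,0],[0,0,0],30],
    [[12,0.5,0],[0,0,0],30]
  ]
}}

```text
time_s: 13.4
tool_pos: [520.4, -35.5, 38.7]
tcp_rot: [[0.069, 0.998, -0.0], [0.998, -0.069, 0.001], [0.001, -0.001, -1.0]]
contact_force: [-0.3, 0.3, 0.6]
finger_gap: 30.1
```

```bash
python3 yaw.py 37;python3 st.py 3
```

```text
n 150 front yaw rel box deg -0.68 front y -126.47 x range -104.4 -42.3
13.45 tool in box [ -64.4  -181.39] z 38.73 F [0.1 0.4 1. ]
13.6 F [-0.01  0.58  0.42] sd [0.29 0.11 0.24] P [520.36 -35.78  38.73] sd [0.01 0.08 0.02] M [ 0.002 -0.093  0.049]
```

>>> {"fn": "drive_tool", "kwargs": {
  "series": [
    [[0,0,0.3],[0,0,0],30],
    [[0,0,0.6],[0,0,0],30],
    [[0,0,0.6],[0,0,0],30]
  ]
}}

```text
time_s: 13.98
tool_pos: [520.4, -35.9, 38.6]
tcp_rot: [[0.069, 0.998, -0.0], [0.998, -0.069, 0.0], [0.0, -0.0, -1.0]]
contact_force: [-1.3, 0.7, 5.2]
finger_gap: 30.0
```

```bash
python3 st.py 3
```

```text
14.12 F [-1.58  1.25  5.14] sd [0.3  0.53 0.54] P [520.44 -35.93  38.56] sd [0.   0.01 0.  ] M [ 0.107  0.296 -0.034]
```

>>> {"fn": "drive_tool", "kwargs": {
  "series": [
    [[3,0.1,0],[0,0,0],30],
    [[6,0.2,0.05],[0,0,0],30],
    [[9,0.4,0.15],[0,0,0],30],
    [[12,0.5,0.2],[0,0,0],30],
    [[12,0.5,0.2],[0,0,0],30]
  ]
}}

```text
time_s: 14.75
tool_pos: [522.1, -23.7, 38.2]
tcp_rot: [[0.069, 0.998, 0.0], [0.998, -0.069, 0.0], [0.0, 0.0, -1.0]]
contact_force: [0.4, -0.2, 3.4]
finger_gap: 30.0
```

```bash
python3 yaw.py 36;python3 st.py 3
```

```text
n 150 front yaw rel box deg -1.32 front y -114.2 x range -104.1 -41.9
14.8 tool in box [ -63.97 -169.37] z 38.17 F [-0.1  0.3  3.4]
14.95 F [1.03 1.09 3.25] sd [0.31 0.04 0.17] P [522.09 -23.7   38.16] sd [0.02 0.02 0.01] M [ 0.227 -0.148 -0.006]
```

>>> {"fn": "drive_tool", "kwargs": {
  "series": [
    [[3,0.1,0.1],[0,0,-0.3],30],
    [[6,0.2,0.25],[0,0,-0.7],30],
    [[9,0.4,0.35],[0,0,-1.0],30],
    [[12,0.5,0.45],[0,0,-1.3],30],
    [[12,0.5,0.45],[0,0,-1.3],30]
  ]
}}

```text
time_s: 15.58
tool_pos: [523.3, -11.7, 37.7]
tcp_rot: [[0.046, 0.999, 0.0], [0.999, -0.046, 0.0], [0.0, 0.0, -1.0]]
contact_force: [-0.6, 0.4, 4.2]
finger_gap: 30.1
```

```bash
python3 yaw.py 36;python3 st.py 3
```

```text
n 150 front yaw rel box deg -0.91 front y -102.56 x range -105.3 -43.2
15.62 tool in box [ -64.09 -157.39] z 37.75 F [0.  0.2 3.9]
15.78 F [-0.24  1.22  4.46] sd [0.14 0.28 0.6 ] P [523.3  -11.77  37.75] sd [0.01 0.01 0.02] M [ 0.104 -0.074 -0.054]
```

>>> {"fn": "drive_tool", "kwargs": {
  "series": [
    [[3,0.2,0.1],[0,0,-0.3],30],
    [[6,0.4,0.2],[0,0,-0.5],30],
    [[9,0.6,0.25],[0,0,-0.8],30],
    [[12,0.8,0.35],[0,0,-1.0],30],
    [[12,0.8,0.35],[0,0,-1.0],30]
  ]
}}

```text
time_s: 16.4
tool_pos: [524.7, -0.1, 37.5]
tcp_rot: [[0.028, 1.0, 0.0], [1.0, -0.028, -0.0], [-0.0, 0.0, -1.0]]
contact_force: [-0.2, -0.2, 5.8]
finger_gap: 29.7
```

```bash
python3 yaw.py 36;python3 st.py 3
```

```text
n 150 front yaw rel box deg -0.76 front y -91.1 x range -106.1 -44.1
16.45 tool in box [ -63.97 -145.63] z 37.46 F [-0.3 -0.4  4.5]
16.6 F [ 0.12 -0.09  4.86] sd [0.17 0.26 0.62] P [ 5.2471e+02 -6.0000e-02  3.7440e+01] sd [0.01 0.   0.01] M [-0.209 -0.018  0.005]
```

>>> {"fn": "drive_tool", "kwargs": {
  "series": [
    [[3,0.2,0.05],[0,0,0],30],
    [[6,0.5,0.1],[0,0,0],30],
    [[9,0.7,0.15],[0,0,0],30],
    [[12,1.0,0.2],[0,0,0],30],
    [[12,1.0,0.2],[0,0,0],30]
  ]
}}

```text
time_s: 17.23
tool_pos: [526.0, 11.9, 37.2]
tcp_rot: [[0.028, 1.0, 0.0], [1.0, -0.028, -0.0], [-0.0, 0.0, -1.0]]
contact_force: [-0.1, 0.1, 4.7]
finger_gap: 29.8
```

```bash
python3 yaw.py 36;python3 st.py 3
```

```text
n 150 front yaw rel box deg -0.79 front y -79.02 x range -106.1 -44.1
17.27 tool in box [ -64.02 -133.57] z 37.2 F [-0.3 -1.3  5.1]
17.43 F [-0.07 -0.82  5.11] sd [0.22 0.42 0.65] P [526.03  11.93  37.22] sd [0.02 0.   0.01] M [-0.211 -0.059  0.016]
```

>>> {"fn": "drive_tool", "kwargs": {
  "series": [
    [[2,0.2,0],[0,0,0],30],
    [[4,0.3,0],[0,0,0],30],
    [[6,0.5,0],[0,0,0],30],
    [[8,0.7,0],[0,0,0],30],
    [[8,0.7,0],[0,0,0],30]
  ]
}}

```text
time_s: 18.05
tool_pos: [526.8, 20.0, 37.0]
tcp_rot: [[0.029, 1.0, -0.0], [1.0, -0.029, -0.0], [-0.0, -0.0, -1.0]]
contact_force: [0.1, -0.2, -0.6]
finger_gap: 30.1
```

```bash
python3 yaw.py 35;python3 st.py 3
python3 - <<'E'
import cv2
from h import *
w=vision.camera("wrist"); cv2.imwrite("pics/w4.png",w[:,:,::-1])
E
```

```text
n 150 front yaw rel box deg -0.77 front y -77.13 x range -106.2 -43.4
18.1 tool in box [ -64.13 -125.58] z 37.04 F [ 0.1  0.4 -0.3]
18.25 F [ 0.03 -0.34  0.4 ] sd [0.47 0.44 0.19] P [526.81  19.77  37.09] sd [0.03 0.04 0.03] M [-0.014 -0.093  0.008]
```

View pics/w4.png

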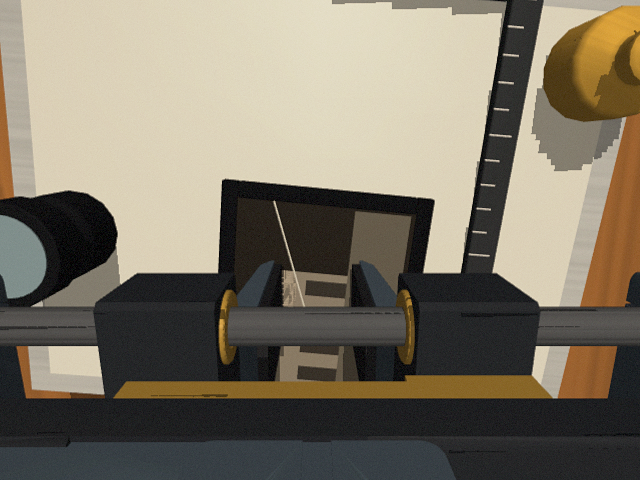

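The plate has dropped flat onto the box (front edge at row ~190) and the fingers carry no load. While free, I'll realign the tool to the box and shift it back 8 mm, then touch down again.

>>> {"fn": "drive_tool", "kwargs": {
  "series": [
    [[0,0,-2],[0,0,0],30],
    [[-4,-0.3,-2],[0,0,2],30],
    [[-8,-0.7,-2],[0,0,4.7],30],
    [[-8,-0.7,-1],[0,0,4.7],30],
    [[-8,-0.7,0],[0,0,4.7],30],
    [[-8,-0.7,0.7],[0,0,4.7],30],
    [[-8,-0.7,1.2],[0,0,4.7],30],
    [[-8,-0.7,1.2],[0,0,4.7],30]
  ]
}}

```text
time_s: 19.3
tool_pos: [525.9, 11.8, 35.9]
tcp_rot: [[0.11, 0.994, -0.0], [0.994, -0.11, -0.0], [-0.0, -0.0, -1.0]]
contact_force: [-0.7, -0.1, -1.3]
finger_gap: 29.9
```

>>> {"fn": "drive_tool", "kwargs": {
  "series": [
    [[0,0,0.3],[0,0,0],30],
    [[0,0,0.5],[0,0,0],30],
    [[0,0,0.5],[0,0,0],30]
  ]
}}

```text
time_s: 19.68
tool_pos: [525.9, 11.8, 35.4]
tcp_rot: [[0.111, 0.994, 0.0], [0.994, -0.111, -0.0], [-0.0, 0.0, -1.0]]
contact_force: [-0.3, -0.2, 0.1]
finger_gap: 29.7
```

>>> {"fn": "drive_tool", "kwargs": {
  "series": [
    [[0,0,0.3],[0,0,0],30],
    [[0,0,0.5],[0,0,0],30],
    [[0,0,0.5],[0,0,0],30]
  ]
}}

```text
time_s: 20.05
tool_pos: [525.9, 11.8, 35.3]
tcp_rot: [[0.111, 0.994, 0.0], [0.994, -0.111, -0.0], [-0.0, 0.0, -1.0]]
contact_force: [-0.6, -0.3, 5.4]
finger_gap: 29.9
```

>>> {"fn": "drive_tool", "kwargs": {
  "series": [
    [[2,0,-0.1],[0,0,0],30],
    [[5,0,-0.1],[0,0,0],30],
    [[8,0,-0.1],[0,0,0],30],
    [[11,0,-0.1],[0,0,-0.2],30],
    [[14,0,-0.1],[0,0,-0.4],30],
    [[17,0,-0.1],[0,0,-0.6],30],
    [[20,0,-0.1],[0,0,-0.8],30],
    [[20,0,-0.1],[0,0,-0.8],30]
  ]
}}

```text
time_s: 21.05
tool_pos: [528.6, 32.1, 35.3]
tcp_rot: [[0.096, 0.995, 0.001], [0.995, -0.096, 0.0], [0.0, 0.001, -1.0]]
contact_force: [-0.3, -1.1, 5.0]
finger_gap: 29.7
```

```bash
python3 yaw.py 35 20;python3 st.py 3
```

```text
n 125 front yaw rel box deg -4.95 front y -59.08 x range -101.8 -50.6
21.1 tool in box [ -63.63 -113.28] z 35.32 F [-0.1 -0.6  5.6]
21.25 F [-0.02 -0.62  4.76] sd [0.72 0.42 0.51] P [528.61  32.04  35.28] sd [0.01 0.01 0.  ] M [-0.154  0.014 -0.016]
```

Run:
```python
from h import *
w=vision.camera("wrist"); cv2.imwrite("pics/w5.png",w[:,:,::-1])
```

```text
(no output)
```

View pics/w5.png

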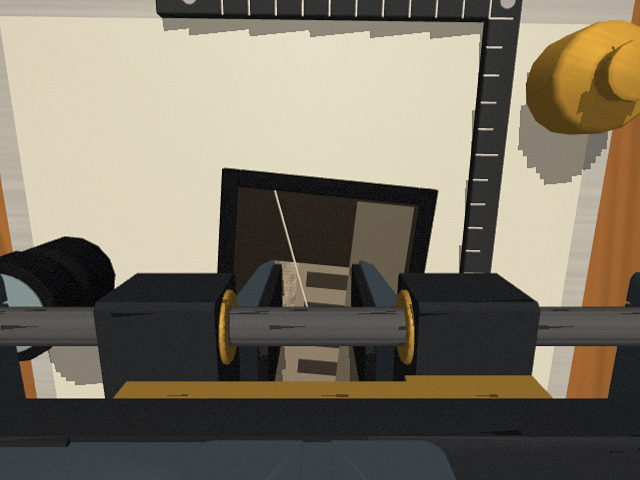

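The plate has turned about 5° clockwise and is clear of the tray. I'll turn it back under light pressure while sliding on.

>>> {"fn": "drive_tool", "kwargs": {
  "series": [
    [[1,0,0],[0,0,-0.5],30],
    [[2,0,0],[0,0,-1.2],30],
    [[3,0,0],[0,0,-2],30],
    [[4,0,0],[0,0,-2.8],30],
    [[5,0,0],[0,0,-3.6],30],
    [[6,0,0],[0,0,-4.4],30],
    [[7,0,0],[0,0,-5],30],
    [[7,0,0],[0,0,-5],30]
  ]
}}

```text
time_s: 22.3
tool_pos: [529.2, 38.7, 35.3]
tcp_rot: [[0.009, 1.0, 0.001], [1.0, -0.009, -0.0], [-0.0, 0.001, -1.0]]
contact_force: [0.1, -1.4, 5.0]
finger_gap: 29.5
```

```bash
python3 yaw.py 35 60;python3 st.py 3
```

```text
n 139 front yaw rel box deg -5.52 front y -56.22 x range -102.1 -44.1
22.35 tool in box [ -63.78 -106.56] z 35.31 F [-0.4 -2.3  5.6]
22.5 F [-0.04 -1.63  5.6 ] sd [0.35 0.62 0.23] P [529.24  38.73  35.29] sd [0.02 0.   0.01] M [-0.364  0.011  0.036]
```

>>> {"fn": "drive_tool", "kwargs": {
  "series": [
    [[0,0,-2],[0,0,0],30],
    [[0,0,-6],[0,0,0],30],
    [[0,0,-8],[0,0,0],30],
    [[0,0,-8],[0,0,3],30],
    [[0,0,-8],[0,0,5.8],30],
    [[0,0,-8],[0,0,5.8],30],
    [[0,0,-8],[0,0,5.8],30]
  ]
}}

```text
time_s: 23.38
tool_pos: [528.8, 38.7, 43.0]
tcp_rot: [[0.11, 0.994, -0.0], [0.994, -0.11, -0.0], [-0.0, -0.0, -1.0]]
contact_force: [-0.3, 0.1, 0.4]
finger_gap: 30.0
```

```bash
cat > corners.py <<'E'
from h import *
b=np.array([[np.cos(-.1107),-np.sin(-.1107)],[np.sin(-.1107),np.cos(-.1107)]]); C=np.array([604.4,137.6])
s=ctrl.state(); m=vision.camera_model("wrist"); im=vision.camera("wrist"); cv2.imwrite("pics/last.png",im[:,:,::-1])
g=cv2.cvtColor(im,cv2.COLOR_RGB2GRAY).astype(float)
def toB(p,z=35): return (ray(None,p,z,m)[:,:2]-C)@b
t=(np.array(s["tool_pos"])[:2]-C)@b
tp=proj(np.r_[C+b@(t+[0,60]),35],m)[0]  # a column well inside the plate
c0=int(tp[0]); 
def fit(P,i):
    q=toB(P); ok=np.ones(len(q),bool)
    for _ in range(8):
        f=np.polyfit(q[ok,1-i],q[ok,i],1); ok=abs(q[:,i]-np.polyval(f,q[:,1-i]))<max(.5,.0)
    return f,ok.sum()
F=[]
for c in range(c0-60,c0+61):
    k=np.where((g[:258,c]<70)[::-1])[0]  # search upward: last dark block before bright
    br=np.where(g[:255,c]>140)[0]
    if len(br): r=br[-1]; F.append([c,r+(g[r,c]-90)/max(1,g[r,c]-g[r+1,c])])
ff,n=fit(F,1)
r1=np.median([p[1] for p in F]); L=[];R=[]
for r in range(int(r1)+14,262):
    l=np.where(g[r,:c0-40]>140)[0]; 
    if len(l): L.append([l[-1]+(g[r,l[-1]]-90)/(g[r,l[-1]]-g[r,l[-1]+1]),r])
    q=np.where(g[r,c0+60:]>140)[0]
    if len(q): q=q[0]+c0+60; R.append([q-(g[r,q]-90)/(g[r,q]-g[r,q-1]),r])
fl,nl=fit(L,0); fr,nr=fit(R,0)
yaw=np.degrees(np.arctan(ff[0])); 
def cross(fe):
    y=np.linalg.solve([[1,-fe[0]],[-ff[0],1]],[fe[1],ff[1]]); return y
print("yaw front %.2f n%d  left %.2f n%d right %.2f n%d"%(yaw,n,-np.degrees(np.arctan(fl[0])),nl,-np.degrees(np.arctan(fr[0])),nr))
cl,cr=cross(fl),cross(fr); print("front corners L",cl.round(1),"R",cr.round(1),"width",np.linalg.norm(cl-cr).round(1))
d=(cr-cl)/np.linalg.norm(cr-cl); print("centre",((cl+cr)/2+60*np.array([d[1],-d[0]])).round(1),"tool",t.round(1),"z",np.round(s["tool_pos"][2],1),"t",s["time_s"],"F",np.round(s["contact_force"],1))
E
python3 corners.py
```

```text
yaw front -5.55 n103  left -5.51 n63 right -5.65 n63
front corners L [-102.6  -53.3] R [-13. -62.] width 90.0
centre [ -63.6 -117.3] tool [ -64.3 -106.7] z 43.0 t 23.375 F [-0.3  0.1  0.4]
```

Precise: yaw -5.5°, centre needs (+18.6, +57.3) in box axes. I'll press right of centre with the fingers narrower and push forward. The weight lag and then the y strip should turn the plate square.

>>> {"fn": "drive_tool", "kwargs": {
  "series": [
    [[-6,9,0],[0,0,0],12],
    [[-12,18.5,0],[0,0,0],12],
    [[-12,18.5,2],[0,0,0],12],
    [[-12,18.5,4],[0,0,0],12],
    [[-12,18.5,5.5],[0,0,0],12],
    [[-12,18.5,6.5],[0,0,0],12],
    [[-12,18.5,7],[0,0,0],12],
    [[-12,18.5,7.5],[0,0,0],12],
    [[-12,18.5,7.5],[0,0,0],12]
  ]
}}

```text
time_s: 24.55
tool_pos: [545.8, 24.7, 35.5]
tcp_rot: [[0.11, 0.994, -0.0], [0.994, -0.11, -0.0], [-0.0, 0.0, -1.0]]
contact_force: [-0.1, 0.4, 0.2]
finger_gap: 11.9
```

>>> {"fn": "drive_tool", "kwargs": {
  "series": [
    [[0,0,0.3],[0,0,0],12],
    [[0,0,0.6],[0,0,0],12],
    [[0,0,0.6],[0,0,0],12]
  ]
}}

```text
time_s: 24.92
tool_pos: [545.9, 24.7, 35.3]
tcp_rot: [[0.111, 0.994, 0.0], [0.994, -0.111, -0.0], [-0.0, 0.0, -1.0]]
contact_force: [-0.6, -0.2, 4.6]
finger_gap: 11.8
```

Now push forward 40 mm with +8 mm sideways.

>>> {"fn": "drive_tool", "kwargs": {
  "series": [
    [[2,0.4,0],[0,0,0],12],
    [[5,1,0],[0,0,0],12],
    [[9,1.8,0],[0,0,0],12],
    [[13,2.6,0],[0,0,0],12],
    [[17,3.4,0],[0,0,0],12],
    [[21,4.2,0],[0,0,0],12],
    [[25,5,0],[0,0,0],12],
    [[29,5.8,0],[0,0,0],12],
    [[33,6.6,0],[0,0,0],12],
    [[37,7.4,0],[0,0,0],12],
    [[40,8,0],[0,0,0],12],
    [[40,8,0],[0,0,0],12]
  ]
}}

```text
time_s: 26.42
tool_pos: [558.9, 63.9, 35.3]
tcp_rot: [[0.11, 0.994, 0.001], [0.994, -0.11, 0.0], [0.0, 0.001, -1.0]]
contact_force: [-1.1, -0.6, 4.9]
finger_gap: 12.4
```

```bash
python3 corners.py; python3 st.py 2
```

```text
** On entry to DLASCL parameter number  4 had an illegal value
 ** On entry to DLASCL parameter number  4 had an illegal value
 ** On entry to DLASCL parameter number  4 had an illegal value
 ** On entry to DLASCL parameter number  4 had an illegal value
 ** On entry to DLASCL parameter number  5 had an illegal value
 ** On entry to DLASCL parameter number  4 had an illegal value
26.57 F [-0.52 -0.18  5.24] sd [0.64 0.18 0.16] P [558.86  63.85  35.29] sd [0.   0.01 0.  ] M [-0.114 -0.024  0.015]corners.py:23: RuntimeWarning: divide by zero encountered in scalar divide
  if len(l): L.append([l[-1]+(g[r,l[-1]]-90)/(g[r,l[-1]]-g[r,l[-1]+1]),r])
h.py:6: RuntimeWarning: invalid value encountered in multiply
  c=-R.T@t; return c+d*((z-c[2])/d[:,2])[:,None]
Traceback (most recent call last):
  File "corners.py", line 26, in <module>
    fl,nl=fit(L,0); fr,nr=fit(R,0)
          ~~~^^^^^
  File "corners.py", line 12, in fit
    f=np.polyfit(q[ok,1-i],q[ok,i],1); ok=abs(q[:,i]-np.polyval(f,q[:,1-i]))<max(.5,.0)
numpy.linalg.LinAlgError: SVD did not converge in Linear Least Squares
```

```bash
sed -i 's/^from h import \*/from h import *\nimport sys\nox=float(sys.argv[1]); oy=float(sys.argv[2])/; s/t+\[0,60\]/t+[ox,oy+60]/; s/c0-40/c0-75/; s/c0+60/c0+75/g' corners.py; sed -i 's/c0-60,c0+61/c0-60,c0+61/' corners.py; python3 corners.py -18 2 2>&1 | tail -4
```

```text
f=np.polyfit(q[ok,1-i],q[ok,i],1); ok=abs(q[:,i]-np.polyval(f,q[:,1-i]))<max(.5,.0)
    raise TypeError("expected non-empty vector for x")
TypeError: expected non-empty vector for x
```

View pics/last.png

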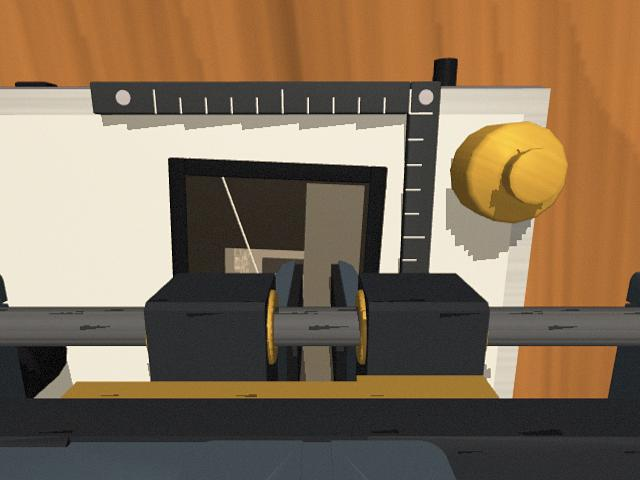

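The plate is now only about 2.5° off (front edge row 158→168). It is about 18–22 mm from the y strip and about 7 mm from the x strip. I'll push it flush against the y strip.

>>> {"fn": "drive_tool", "kwargs": {
  "series": [
    [[2,0,0],[0,0,0],12],
    [[5,0,0],[0,0,0],12],
    [[8,0,0],[0,0,0],12],
    [[11,0,0],[0,0,0],12],
    [[14,0,0],[0,0,0],12],
    [[17,0,0],[0,0,0],12],
    [[19,0,0],[0,0,0],12],
    [[21,0,0],[0,0,0],12],
    [[23,0,0],[0,0,0],12],
    [[25,0,0],[0,0,0],12],
    [[26,0,0],[0,0,0],12],
    [[26,0,0],[0,0,0],12]
  ]
}}

```text
time_s: 28.12
tool_pos: [561.7, 89.1, 35.3]
tcp_rot: [[0.11, 0.994, 0.001], [0.994, -0.11, -0.001], [-0.001, 0.001, -1.0]]
contact_force: [-0.7, -2.6, 5.3]
finger_gap: 11.9
```

```bash
cat > gap.py <<'E'
from h import *
b=np.array([[np.cos(-.1107),-np.sin(-.1107)],[np.sin(-.1107),np.cos(-.1107)]]); C=np.array([604.4,137.6])
s=ctrl.state(); m=vision.camera_model("wrist"); im=vision.camera("wrist"); cv2.imwrite("pics/last.png",im[:,:,::-1])
# rectify box-top plane z=35 near the corner, 4 px/mm, x -140..20, y -140..20
xs,ys=np.meshgrid(np.arange(-140,20,.25),np.arange(20,-140,-.25))
W=(C+np.c_[xs.ravel(),ys.ravel()]@b.T); p=proj(np.c_[W,np.full(len(W),35.)],m).astype(np.float32)
r=cv2.remap(im,p[:,0].reshape(xs.shape),p[:,1].reshape(xs.shape),cv2.INTER_LINEAR)
cv2.imwrite("pics/rect.png",r[:,:,::-1])
t=(np.array(s["tool_pos"])[:2]-C)@b; print("tool",t.round(1),np.round(s["tool_pos"][2],2),s["time_s"],"F box",(np.array(s["contact_force"])[:2]@b).round(1),round(s["contact_force"][2],1))
E
python3 gap.py; python3 st.py 3
```

```text
tool [-37.1 -53. ] 35.27 28.125 F box [-0.4 -2.6] 5.3
28.32 F [-0.6  -2.68  5.27] sd [0.37 0.23 0.27] P [561.7   89.07  35.31] sd [0.02 0.01 0.02] M [-0.512  0.039 -0.009]
```

View pics/rect.png

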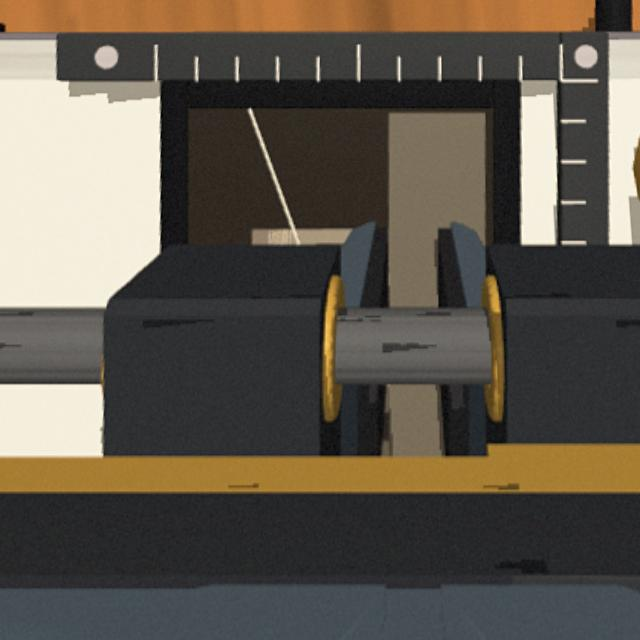

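It is flush with the y strip and square, with 9 mm left to the x strip. Now push +x with a slight forward bias.

>>> {"fn": "drive_tool", "kwargs": {
  "series": [
    [[0.2,1,0],[0,0,0],12],
    [[0.3,2,0],[0,0,0],12],
    [[0.4,3.5,0],[0,0,0],12],
    [[0.5,5,0],[0,0,0],12],
    [[0.6,6.5,0],[0,0,0],12],
    [[0.7,8,0],[0,0,0],12],
    [[0.8,9,0],[0,0,0],12],
    [[0.9,10,0],[0,0,0],12],
    [[1,11,0],[0,0,0],12],
    [[1,12,0],[0,0,0],12],
    [[1,12,0],[0,0,0],12]
  ]
}}

```text
time_s: 29.7
tool_pos: [571.8, 88.7, 35.3]
tcp_rot: [[0.111, 0.994, -0.003], [0.994, -0.111, -0.001], [-0.001, -0.003, -1.0]]
contact_force: [-4.6, -3.2, 9.4]
finger_gap: 11.8
```

```bash
python3 gap.py; python3 st.py 3
```

```text
tool [-27.  -52.2] 35.29 29.7 F box [-4.2 -3.7] 9.4
29.9 F [-4.16 -1.65  8.98] sd [0.38 0.22 0.54] P [571.81  88.65  35.28] sd [0.01 0.   0.01] M [-0.476  0.647 -0.03 ]
```

View pics/rect.png

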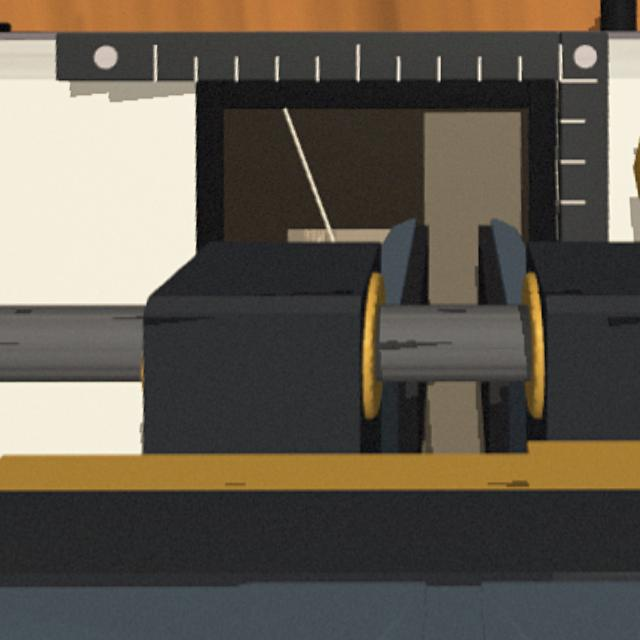

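Flush against both strips. Release straight up and back off to check.

>>> {"fn": "drive_tool", "kwargs": {
  "series": [
    [[0,0,-0.3],[0,0,0],12],
    [[0,0,-0.6],[0,0,0],12],
    [[0,0,-1],[0,0,0],12],
    [[0,0,-2],[0,0,0],12],
    [[0,0,-5],[0,0,0],12],
    [[0,0,-20],[0,0,0],12],
    [[0,0,-60],[0,0,0],12],
    [[-30,-20,-110],[0,0,0],12],
    [[-70,-40,-140],[0,0,0],12],
    [[-110,-50,-150],[0,0,0],12],
    [[-110,-50,-150],[0,0,0],12],
    [[-110,-50,-150],[0,0,0],12]
  ]
}}

```text
time_s: 31.4
tool_pos: [511.5, -14.4, 185.4]
tcp_rot: [[0.111, 0.994, 0.001], [0.994, -0.111, 0.0], [0.001, 0.001, -1.0]]
contact_force: [0.4, 0.4, -0.0]
finger_gap: 11.7
```

```bash
cat >> gap.py <<'E'
g=cv2.cvtColor(r,cv2.COLOR_RGB2GRAY)
cv2.imwrite("pics/rect2.png",cv2.resize(r[:,:,::-1],(600,600)))
E
python3 gap.py; python3 st.py 2
```

```text
tool [ -75.5 -161.4] 185.41 31.4 F box [0.3 0.4] -0.0
31.55 F [-0.53  0.28 -0.1 ] sd [0.01 0.42 0.13] P [511.47 -13.91 184.6 ] sd [0.   0.02 0.09] M [-0.054 -0.103  0.041]
```

View pics/rect2.png

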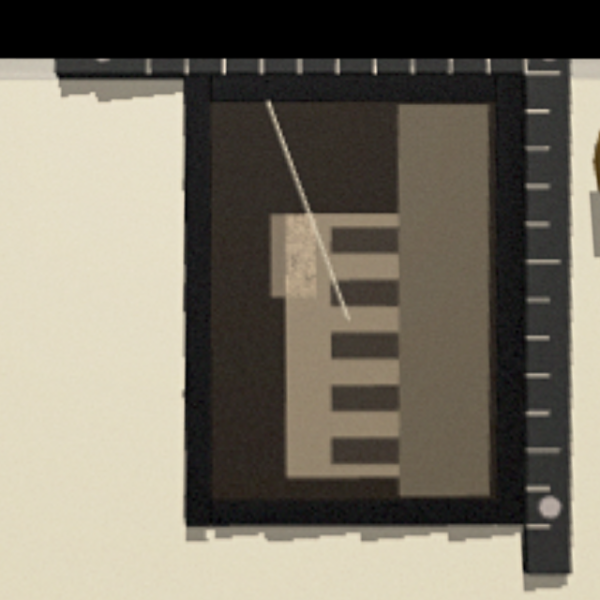

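Plate lies in the corner, released. Next I'll measure its edges numerically and check the second plate and the tray.

Run:
```python
from h import *
r=cv2.imread("pics/rect.png",0).astype(float)
X=lambda c:-140+c*.25
Y=lambda k:20-k*.25
L=[];ys=[]
for k in range(100,550,10):
    c=np.argmin(np.diff(r[k,170:230]))+170; ys.append(Y(k)); L.append(X(c+.5))
f=np.polyfit(ys,L,1); print("left edge x",np.polyval(f,[-5,-115]).round(2),"yaw deg",-np.degrees(f[0]).round(2))
cs=range(210,550,10); B=[Y(np.argmax(np.diff(r[540:600,c]))+540.5) for c in cs]; f=np.polyfit([X(c) for c in cs],B,1); print("rear y",np.polyval(f,[-85,-5]).round(2),np.degrees(f[0]).round(2))
for y in (-20,-50,-80,-100,-115): k=int((20-y)*4); print(y,r[k-2:k+3,548:572].mean(0).round().astype(int).tolist())
for x in (-80,-50,-15): c=int((x+140)*4); print(x,r[72:92,c-2:c+3].mean(1).round().astype(int).tolist())
```

```text
left edge x [-91.02 -90.95] yaw deg 0.04
rear y [-122.32 -121.87] 0.32
-20 [22, 25, 24, 24, 23, 22, 20, 19, 16, 13, 17, 30, 43, 57, 74, 90, 97, 98, 99, 98, 97, 96, 95, 95]
-50 [21, 19, 17, 19, 22, 24, 21, 18, 16, 21, 26, 34, 51, 67, 83, 97, 111, 120, 119, 118, 118, 118, 118, 118]
-80 [15, 15, 16, 16, 15, 14, 14, 15, 17, 21, 32, 42, 57, 80, 102, 119, 125, 131, 134, 133, 132, 132, 132, 133]
-100 [21, 22, 21, 20, 19, 17, 15, 13, 16, 20, 24, 37, 50, 63, 79, 94, 110, 112, 112, 111, 111, 112, 112, 111]
-115 [21, 21, 22, 23, 23, 22, 20, 17, 16, 14, 13, 17, 22, 27, 34, 41, 49, 52, 51, 51, 51, 51, 51, 54]
-80 [148, 150, 149, 146, 143, 119, 92, 70, 49, 29, 28, 31, 33, 33, 34, 34, 33, 33, 32, 32]
-50 [144, 146, 145, 143, 141, 114, 88, 62, 44, 23, 23, 27, 30, 31, 32, 32, 31, 30, 32, 33]
-15 [56, 57, 55, 48, 42, 33, 24, 19, 23, 26, 27, 27, 27, 28, 29, 28, 28, 26, 25, 25]
```

>>> {"fn": "drive_tool", "kwargs": {
  "series": [
    [[-50,0,0],[0,0,0],30],
    [[-100,10,0],[0,0,0],30],
    [[-118,16,0],[0,0,0],30],
    [[-118,16,0],[0,0,0],30],
    [[-118,16,0],[0,0,0],30]
  ]
}}

```text
time_s: 32.17
tool_pos: [514.1, -132.4, 184.6]
tcp_rot: [[0.109, 0.994, -0.001], [0.994, -0.109, 0.001], [0.001, -0.001, -1.0]]
contact_force: [0.7, -0.2, -0.8]
finger_gap: 30.2
```

Run:
```python
from h import *
m=vision.camera_model("wrist"); im=vision.camera("wrist"); cv2.imwrite("pics/w9.png",im[:,:,::-1])
b=np.array([[np.cos(-.1107),-np.sin(-.1107)],[np.sin(-.1107),np.cos(-.1107)]]); C=np.array([604.4,137.6])
def rect(im,m,z):
    xs,ys=np.meshgrid(np.arange(-130,5,.35),np.arange(-175,-330,-.35)); W=(C+np.c_[xs.ravel(),ys.ravel()]@b.T)
    p=proj(np.c_[W,np.full(len(W),z)],m).astype(np.float32); return cv2.remap(im,p[:,0].reshape(xs.shape),p[:,1].reshape(xs.shape),1)
import pickle
a=rect(cv2.imread("pics/w2.png"),pickle.load(open("w2.pkl","rb")),38.8); c=rect(im[:,:,::-1],m,33.8)
cv2.imwrite("pics/cmp.png",np.hstack([a,c])); print(a.shape)
```

```text
(443, 386, 3)
```

View pics/cmp.png

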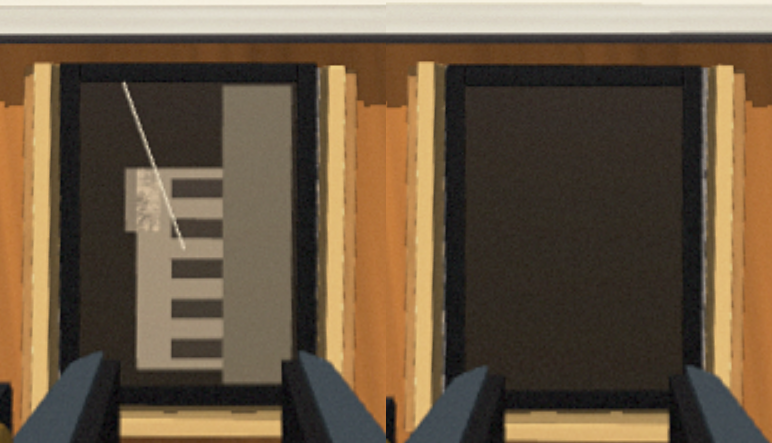

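The second plate lies where the stack was: same side gaps and square, front edge within about 1 mm of the old front line. Handing in.

```bash
python3 -c "
from workcell import ticket,ctrl
print(ctrl.state()['time_s']); ticket.hand_in()"
```

```text
32.225
the job is handed in; nothing more can be done
```

I slid the cracked black-bound plate out of the tray and onto the light box, then pushed it against the y strip and the x strip. I handed in at about 32 s with the arm clear of everything.

- **Final position:** The last wrist picture shows no gap at either strip. The plate's left edge is square to the box within 0.1°. A separate fit of the rear edge disagreed (0.3°, about 2 mm further back), because it had caught the shadow there.
- **Plates beneath:** The second plate lies square in the tray, with its front edge within about 1 mm of where the top plate's front was. I had no picture of it before the slide, and the two lower plates could not be seen.
- **Pressing force:** It was 3–5 N for most of the slide on the stack. At touchdown, before any sliding, it briefly reached 8.3 N and I backed off. It also rose to about 9 N at the end against the x strip, on the box and far below the breaking load.
- **Drop onto the box:** Its rear edge dropped the last few millimetres onto the box as it left the stack.
- **Turning:** The plate turned up to about 5.5° on the box. I pushed it square against the strips.
- **Other items:** I did not touch the blue and turquoise look-alikes or anything else, but I did not re-measure where they lie.

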